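# Lay a breakfast tray and a coffee tray

## Robot

A 6-joint arm with a two-finger parallel gripper is mounted at the origin on the work surface. World frame = base frame: x ahead of the robot, y to its left, z up, the work surface at z = 0. Lengths are in m, angles in rad, forces in N, time in s.
With the tool pointing down it reaches from about 0.325 to 0.85 m from the base axis. Payload 15.5 kg.
Tool frame: the origin (TCP) lies midway between the tips of the shut fingers; the grasp point (between the pads) lies 19 mm behind it; z points along the fingers, y is the line along which they close (so a half turn about z gives the same grasp; the last joint's range is limited). The gripper opens to 91 mm and grips with 3 to 60 N. Pads are 32 mm wide; open, the fingers measure 118 mm over their backs; the gripper's body (76 mm by 178 mm) begins 60 mm behind the grasp point.
Start: joints at [1.026, 0.494, 1.345, -0, 1.302, -0.096], TCP at [0.271, 0.563, 0.214] pointing down, gripper open.
Joint ranges: [-2.91, 2.91], [-0.82, 2.16], [0.22, 2.67], [-1.22, 4.37], [0.12, 2.79], [-3.08, 3.08]. Speed limits (rad/s): [1.89, 1.89, 2.57, 3.01, 3.01, 3.01].

## Interface

Orientations are given as a unit quaternion [w, x, y, z].
In Python, from workcell import * gives the robot as it stands.
- The arm moves only by the tool move_arm, never from a script. Its argument "moves" is text: rows parted by semicolons, each of 7 numbers parted by spaces: the shift along the world's x, y, z in m, then the turn, a rotation vector about the world's x, y, z in degrees, then the closure, from 0 (fully open) to 1 (shut). A call has 1 to 20 rows; each row shifts and turns the commanded pose from where the row before left it; what a row does not reach is not made up. A row lasts 1/10 s, in which the tool goes at most 50 mm and 8.59 degrees, less where a joint would pass 70% of its speed; a pose out of reach is approached as far as the arm can. A call with a gripper value outside its range is refused whole. The fingers move at their own pace and stop on an object; "grip_force" is the grip in N (left out, the last holds). Time passes only in rows, so rows that do not move let the fingers close. It gives the time, the measured TCP pose, the force, the opening and the grip force at its end, in the units of the state.
- get_obs(): the state, without advancing time (a new reading comes with each control period).
- grab_frame(name): name is "scene" or "top"; returns (picture, depth): 420x560x3 uint8, blue, green, red; 420x560 float32, m along the optical axis (not along the pixel's ray), 0 where there is no reading.
- camera_params(name): a dict with "intrinsics" (3x3 intrinsics, pixels), "world_from_camera" (4x4, takes a point from camera to world coordinates). Camera axes: x right, y down, z forward; pixel columns grow to the right and rows downward; lengths in m; the calibration is good to about 2 mm. A picture is of the moment at which its call begins. camera_params takes no time and is no camera call.
- job_done(): hands the job in; it is judged then, once.
The state is a dict: "time": time; "joint_pos": joint angles; "dq": joint speeds; "joint_torque": joint torques, N m; "tool_pos": TCP position; "tool_rot": TCP orientation; "contact_force": force on the tool from outside, world axes, zero at the start; "torque": the same for the moment, N m; "gripper_width": finger opening in m; "grasp_force": force on a finger pad.
Only numpy, scipy, OpenCV 4.12 (cv2) and the standard library are available. Lean on these libraries where they do the work, as an engineer would, in place of code of your own. Each camera call takes 0.05 s, during which the arm holds its last target. There are 200 camera calls.

## Task

Please lay the two serving trays on the island. The rectangular wooden tray is for breakfast: it gets the tall mug and the egg cup, with the egg sitting in the egg cup, pointed end down as it stands in the rack; the round steel tray is for coffee: it gets the small espresso cup and the lidded sugar pot. Set every piece down without dropping it, upright and flat on the tray's floor inside the raised edge, and leave the pepper mill and the glass jar where they stand.

Things in the scene. Friction and masses are not known exactly. Their poses are not given: they have to be found in the camera images.
- mug: Tall white latte mug, the biggest piece of crockery: 66 mm outer diameter (57 to 62 mm at the foot), 105 mm tall, open on top, wall 4 mm, about 0.3 kg. Origin: centre of its underside; z up. Its only handle is a loop at +y that reaches 65 mm from the axis, from 22 to 88 mm above the foot.
- espresso_cup: Small white espresso cup: 60 mm outer diameter at the rim, tapering to 42 mm at the foot, 56 mm tall, open on top, wall 3.5 mm, about 0.14 kg. Origin: centre of its underside; z up. Its small handle at +y reaches 52 mm from the axis, from 17 to 52 mm above the foot.
- sugar_pot: Round white lidded sugar pot without handles: belly 65 mm in diameter from 25 to 42 mm above the foot (foot 48 mm), lid edge 63 mm across at 52 to 55 mm, small knob on the lid up to 80 mm, about 0.26 kg; for this job lid and pot are one solid piece. Origin: centre of its underside; z up.
- egg_cup: White footed egg cup, round: foot 44 mm in diameter, thin stem, bowl 49 mm across at the rim, flaring from 28 mm at 36 mm above the foot; 60 mm tall. The bowl is open on top, about 42 mm across inside and 21 mm deep, its wall narrowing downwards so that it centres an egg. About 0.11 kg. Origin: centre of its underside; z up.
- egg: Brown boiled egg, rigid, 57 mm long, 43 mm thick, about 0.06 kg, standing in a hole of the egg rack, pointed end down, tip about 17 mm above the counter. Origin: the pointed tip; z runs along the egg to its blunt end; thickest 32 mm above the tip. Seated in the egg cup, its tip is about 39 mm above the cup's underside and it stands out about 36 mm above the cup's rim.
- long_tray: Rectangular wooden serving tray, fixed to the counter, 256 mm (x) by 146 mm (y) outside, a raised edge 7 mm thick and 20 mm high all round; inside 242 by 132 mm, the floor 7 mm above the counter. Origin: centre of its underside.
- round_tray: Round steel serving tray, fixed to the counter, 214 mm across its rim, which is 18 mm high and leans slightly outwards; flat floor about 198 mm in diameter, 4 mm above the counter. Origin: centre of its underside.
- egg_rack: Wooden egg rack, fixed to the counter: a square board 104 by 104 mm, its top 30 mm above the counter, with four round holes of 35 mm at x = +-25, y = +-25 mm. Only the hole at (+25, +25) holds an egg. Origin: centre of its underside.
- pepper_mill: Bystander: turned dark wooden pepper mill, 54 mm in diameter, 176 mm tall, loose, at the far side. Origin: centre of its underside. To be left alone.
- glass_jar: Bystander: clear glass storage jar with white sweets and a dark metal lid, 84 mm in diameter, 104 mm tall, loose, at the far side. Origin: centre of its underside. To be left alone.

How it is judged:
At the end, for the whole second after the job is handed in: Mug and egg cup stand upright (0.1 rad) flat on the rectangular tray's floor (4 mm), espresso cup and sugar pot on the round tray's floor, feet inside the edges (axes within 94/39, 100/45, 80, 78 mm of centre); egg in its cup (8 mm), tip 34-46 mm up, within 0.35 rad; all released, at rest (x of mug in the frame of long_tray between -0.094 and 0.094 m and y of mug in the frame of long_tray between -0.039 and 0.039 m and z of mug in the frame of long_tray between 0.003 and 0.011 m and angle between each of mug, egg_cup, espresso_cup, sugar_pot's own z axis and vertical below 0.1 rad and linear speed of each of mug, egg_cup, espresso_cup, sugar_pot, egg below 0.03 m/s and angular speed of each of mug, egg_cup, espresso_cup, sugar_pot, egg below 0.3 rad/s and x of egg_cup in the frame of long_tray between -0.1 and 0.1 m and y of egg_cup in the frame of long_tray between -0.045 and 0.045 m and z of egg_cup in the frame of long_tray between 0.003 and 0.011 m and horizontal distance between espresso_cup and round_tray below 0.08 m and z of espresso_cup in the frame of round_tray between 0 and 0.008 m and horizontal distance between sugar_pot and round_tray below 0.078 m and z of sugar_pot in the frame of round_tray between 0 and 0.008 m and horizontal distance between egg and egg_cup below 0.008 m and z of egg in the frame of egg_cup between 0.034 and 0.046 m and angle between egg's own z axis and vertical below 0.35 rad); the robot touches nothing.
It fails at once if the pepper mill or the glass jar is pushed more than 15 mm from its place or tipped (distance of any of pepper_mill, glass_jar from where it was at the start of the episode above 0.015 m or angle between any of pepper_mill, glass_jar's own z axis and vertical above 0.2 rad).
It fails at once if a piece of crockery or the egg is dropped or thrown: out of the fingers it moves faster than 0.6 m/s ((contact force between the fingers and mug below 0.1 N and linear speed of mug above 0.6 m/s) or (contact force between the fingers and egg_cup below 0.1 N and linear speed of egg_cup above 0.6 m/s) or (contact force between the fingers and espresso_cup below 0.1 N and linear speed of espresso_cup above 0.6 m/s) or (contact force between the fingers and sugar_pot below 0.1 N and linear speed of sugar_pot above 0.6 m/s) or (contact force between the fingers and egg below 0.1 N and linear speed of egg above 0.6 m/s)).
It also fails if it takes over 118 s, if anything falls off the work surface, if the arm or the gripper's body presses on something with over 40 N, if the wrist force passes 120 N, or if a joint passes its speed limit or range.

## Working session

There is one attempt and no reset: what is moved stays moved. The work goes in short steps, Python scripts to look and compute and a tool call to move; the robot and the scene stay as the last step left them, time stands still between calls to the robot, and variables do not carry over. Pictures are saved under pics/ and viewed, at most 14 in all, crops included, and the job is handed in when it is done.

Besides the shell and the picture viewer there is one more tool, called after "Emit:" as name(argument=value, ...) on one line, values as JSON. move_arm: Moves the arm, as the interface text tells. Its arguments: {"type":"object","properties":{"moves":{"type":"string"},"grip_force":{"type":"number"}},"required":["moves"]}

```bash
ls; mkdir -p pics; python3 - <<'E'
from workcell import *
import cv2, numpy as np
for n in ("scene","top"):
    p,d=grab_frame(n); cv2.imwrite(f"pics/{n}0.png",p); np.savez(f"pics/{n}0.npz",p=p,d=d)
    c=camera_params(n); print(n,np.round(c["intrinsics"],1).tolist(),np.round(c["world_from_camera"],3).tolist(), (d>0).mean())
o=get_obs();print(o["time"],o["tool_pos"],o["tool_rot"],o["gripper_width"])
E
```

```text
pics
scene [[443.8, 0.0, 281.1], [0.0, 443.8, 206.8], [0.0, 0.0, 1.0]] [[-0.458, 0.633, -0.624, 1.214], [0.889, 0.339, -0.308, 0.304], [0.017, -0.696, -0.718, 0.726], [0.0, 0.0, 0.0, 1.0]] 0.9959863945578231
top [[488.2, 0.0, 285.1], [0.0, 488.2, 210.7], [0.0, 0.0, 1.0]] [[-0.018, -0.983, 0.185, 0.4], [-0.999, 0.023, 0.023, -0.011], [-0.027, -0.184, -0.983, 1.099], [0.0, 0.0, 0.0, 1.0]] 0.9959183673469387
0.1 [0.27098623 0.56281319 0.2133803 ] [-1.74750442e-04  2.22532147e-01  9.74925191e-01 -5.33111633e-04] 0.09133463600442822
```

View pics/scene0.png

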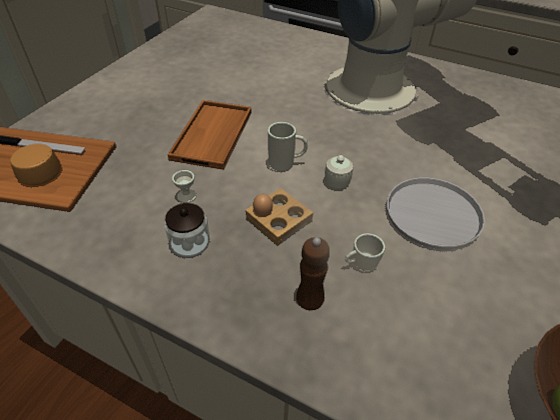

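View pics/top0.png

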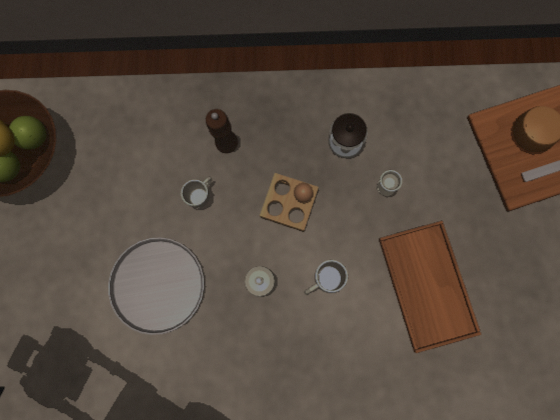

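The views show: the long tray at top-view (430,286), round tray (157,285), mug (331,277) with its handle toward (310,291), espresso cup (196,194) with its handle toward (207,182), sugar pot (260,281), egg cup (390,183), egg (304,192), jar (349,131) and mill (226,143). Next I measure with rays and depth from both views.

```bash
cat > h.py <<'E'
from workcell import *
import cv2, numpy as np
from scipy.optimize import least_squares
def cloud(n,d):
    c=camera_params(n);K=c["intrinsics"];K=np.array(K);T=np.array(c["world_from_camera"])
    v,u=np.mgrid[:d.shape[0],:d.shape[1]]
    P=np.stack([(u-K[0,2])/K[0,0]*d,(v-K[1,2])/K[1,1]*d,d],-1)
    P=P@T[:3,:3].T+T[:3,3]; P[d<=0]=np.nan; return P
def pix(n,p):
    c=camera_params(n);K=np.array(c["intrinsics"]);T=np.linalg.inv(np.array(c["world_from_camera"]))
    q=K@(T[:3,:3]@p+T[:3,3]); return q[:2]/q[2]
def circ(Q,r=None):
    x0=Q[:,:2].mean(0)
    f=(lambda p:np.hypot(*(Q[:,:2]-p[:2]).T)-(p[2] if r is None else r))
    s=least_squares(f,[*x0,.03],loss='soft_l1',f_scale=.002).x
    return s
def both(save=None):
    out={}
    for n in("top","scene"):
        p,d=grab_frame(n); out[n]=(p,cloud(n,d))
        if save: cv2.imwrite(f"pics/{n}{save}.png",p)
    return out
E
python3 - <<'E'
from h import *
C={n:(np.load(f"pics/{n}0.npz")["p"],cloud(n,np.load(f"pics/{n}0.npz")["d"])) for n in("top","scene")}
for n in C:
    P=C[n][1].reshape(-1,3); q=P[(abs(P[:,2])<.02)]; print(n,"table z",np.nanmedian(q[:,2]))
seeds=dict(mug=(331,277),esp=(196,194),sugar=(260,281),eggcup=(390,183),egg=(304,192),mill=(216,118),jar=(349,131))
H=dict(mug=.105,esp=.056,sugar=.08,eggcup=.06,egg=.074,mill=.176,jar=.104)
K=np.array(camera_params("top")["intrinsics"]);T=np.array(camera_params("top")["world_from_camera"])
for k,(u,v) in seeds.items():
    r=T[:3,:3]@np.linalg.inv(K)@[u,v,1];s=(H[k]-T[2,3])/r[2];x=T[:3,3]+s*r
    for n in C:
        P=C[n][1].reshape(-1,3);m=(np.hypot(*(P[:,:2]-x[:2]).T)<.06)&(P[:,2]>.012);Q=P[m]
        if k in('egg',): Q=Q[Q[:,2]>.036]
        # percentile top & rim
        zt=np.percentile(Q[:,2],98) if len(Q) else 0
        lo={'sugar':.045,'mill':.16,'egg':.036}.get(k,H[k]-.008); hi=.06 if k=='sugar' else 1
        R=Q[(Q[:,2]>lo)&(Q[:,2]<hi)]
        if len(R)<5: print(k,n,len(R));continue
        (ex,ey),er=cv2.minEnclosingCircle(R[:,:2].astype(np.float32))
        print(k,n,"top z %.3f"%zt,"n",len(R),"ray",np.round(x[:2],3),"minenc",np.round([ex,ey,er],4),"fit",np.round(circ(R),4),"mean",np.round(R.mean(0),3))
        if k in('mug','esp'):
            c=np.array([ex,ey]);d=np.hypot(*(Q[:,:2]-c).T);h=Q[(d>(.039 if k=='mug' else .035))&(d<.07)&(Q[:,2]>.02)]
            if len(h): w=h[:,:2].mean(0)-c;print("   handle dir deg",np.degrees(np.arctan2(w[1],w[0])),"n",len(h),"max",d[(d<.07)].max(), np.round(h.mean(0),3))
# trays and rack by top mask on height
P=C["top"][1]
def comp(lo,hi,seed,rad):
    m=((P[...,2]>lo)&(P[...,2]<hi)&(np.hypot(P[...,0]-seed[0],P[...,1]-seed[1])<rad)); return P[m]
def ray(u,v,z):
    r=T[:3,:3]@np.linalg.inv(K)@[u,v,1];s=(z-T[2,3])/r[2];return T[:3,3]+s*r
s=ray(157,285,.01);Q=comp(.012,.025,s,.13);(a,b),r=cv2.minEnclosingCircle(Q[:,:2].astype(np.float32));print("round",a,b,r,circ(Q),"floor",np.median(comp(-.01,.02,s,.08)[:,2]))
s=ray(430,286,.02);Q=comp(.013,.03,s,.155);b=cv2.minAreaRect((Q[:,:2]*1000).astype(np.float32));print("long",b,"floor",np.median(comp(-.01,.03,s,.05)[:,2]))
s=ray(290,202,.03);Q=comp(.02,.034,s,.08);b=cv2.minAreaRect((Q[:,:2]*1000).astype(np.float32));print("rack",b,np.median(Q[:,2]))
E
```

```text
top table z 0.0005597437133901817
scene table z 0.0016330429425789883
mug top top z 0.108 n 196 ray [ 0.449 -0.077] minenc [ 0.4518 -0.078   0.0328] fit [ 0.4519 -0.078   0.0306] mean [ 0.452 -0.079  0.105]
   handle dir deg 120.77002620007354 n 52 max 0.06197627979420306 [ 0.426 -0.035  0.079]
mug scene top z 0.107 n 251 ray [ 0.449 -0.077] minenc [ 0.4505 -0.0752  0.0353] fit [ 0.4524 -0.0757  0.0307] mean [ 0.453 -0.075  0.103]
   handle dir deg 117.9707614913533 n 92 max 0.05921301219451267 [ 0.427 -0.031  0.059]
esp top top z 0.059 n 187 ray [0.638 0.21 ] minenc [0.6483 0.2079 0.0373] fit [0.6425 0.2125 0.028 ] mean [0.645 0.212 0.054]
   handle dir deg 159.87031356696886 n 41 max 0.04253913270836609 [0.641 0.211 0.048]
esp scene top z 0.058 n 314 ray [0.638 0.21 ] minenc [0.6486 0.2125 0.0366] fit [0.6434 0.2149 0.028 ] mean [0.645 0.214 0.054]
   handle dir deg -51.1913504601522 n 50 max 0.04487861160306749 [0.663 0.195 0.043]
sugar top top z 0.081 n 248 ray [0.445 0.068] minenc [0.4469 0.0715 0.0321] fit [0.4467 0.0713 0.0284] mean [0.446 0.069 0.057]
sugar scene top z 0.081 
[... 877 characters left out ...]
02 0.1506 0.0104] mean [0.777 0.153 0.165]
jar top top z 0.101 n 45 ray [ 0.757 -0.126] minenc [ 0.7692 -0.1297  0.0088] fit [ 0.768  -0.1292  0.0054] mean [ 0.768 -0.129  0.101]
jar scene top z 0.101 n 52 ray [ 0.757 -0.126] minenc [ 0.769  -0.127   0.0079] fit [ 0.769  -0.1265  0.0053] mean [ 0.77  -0.126  0.102]
round 0.44527432322502136 0.3036961853504181 0.10784107446670532 [0.44414058 0.30285216 0.10331212] floor 0.004293689714704119
long ((432.3135070800781, -295.7421875), (257.28594970703125, 147.5919952392578), 14.293885231018066) floor 0.006905973994147274
rack ((623.7921142578125, 5.527702331542969), (104.15452575683594, 104.92204284667969), 70.12469482421875) 0.030170677271357915
```

All points agree between the two views to about 2 mm, and heights and sizes match the text. The espresso cup is at (0.643, 0.214) with its handle at about -44°, so I close along 45°. I'll take the espresso cup first.

Emit:
move_arm(moves="0.02 -0.019 0 0 0 -1.6 0;0.031 -0.029 -0.006 0 0 -1.6 0;0.031 -0.029 -0.006 0 0 -1.6 0;0.031 -0.029 -0.006 0 0 -1.6 0;0.031 -0.029 -0.006 0 0 -1.6 0;0.031 -0.029 -0.006 0 0 -1.6 0;0.031 -0.029 -0.006 0 0 -1.6 0;0.031 -0.029 -0.006 0 0 -1.6 0;0.031 -0.029 -0.006 0 0 -1.6 0;0.031 -0.029 -0.006 0 0 -1.6 0;0.031 -0.029 -0.006 0 0 -1.6 0;0.031 -0.029 -0.006 0 0 -1.6 0;0.011 -0.01 -0.01 0 0 0 0;0 0 0 0 0 0 0", grip_force=15)

```text
time: 1.5
tool_pos: [0.6436, 0.2133, 0.136]
tool_rot: [-0.001, 0.383, 0.924, -0.001]
contact_force: [-0.9, 0.8, 0.0]
gripper_width: 0.0913
grasp_force: 0.0
```

```bash
python3 - <<'E'
from h import *
C={n:cloud(n,np.load(f"pics/{n}0.npz")["d"]).reshape(-1,3) for n in("top","scene")}
for n,P in C.items():
    Q=P[(np.hypot(P[:,0]-.64,P[:,1]+.0245)<.03)&(P[:,2]>.038)]
    # egg as spheroid: blunt half, a~21.5, center z .049, top .074 -> semi-axis 25
    f=lambda p:(np.sqrt(((Q[:,0]-p[0])**2+(Q[:,1]-p[1])**2)/.0215**2+((Q[:,2]-p[2])/.025)**2)-1)*.0215
    s=least_squares(f,[.64,-.0245,.049],loss='soft_l1',f_scale=.001).x; print(n,len(Q),np.round(s,4))
E
```

```text
top 296 [ 0.6391 -0.0265  0.0477]
scene 341 [ 0.6375 -0.0249  0.0491]
```

Emit:
move_arm(moves="0 0 -0.03 0 0 0 0;0 0 -0.03 0 0 0 0;0 0 -0.03 0 0 0 0;0 0 -0.016 0 0 0 0;0 0 -0.008 0 0 0 0;0 0 0 0 0 0 0;0 0 0 0 0 0 0.5;0 0 0 0 0 0 0.5;0 0 0 0 0 0 0.5;0 0 0 0 0 0 0.5;0 0 0 0 0 0 0.5;0 0 0 0 0 0 0.5;0 0 0 0 0 0 0.5;0 0 0 0 0 0 0.5;0 0 0 0 0 0 0.5", grip_force=15)

```text
time: 3.0
tool_pos: [0.6433, 0.215, 0.0243]
tool_rot: [0.0, 0.382, 0.924, 0.0]
contact_force: [-2.0, -1.4, 5.7]
gripper_width: 0.0584
grasp_force: 15.0
```

Emit:
move_arm(moves="0 0 0.01 0 0 0 0.5;0 0 0.025 0 0 0 0.5;0 0 0.025 0 0 0 0.5;0 0 0.015 0 0 0 0.5;-0.015 0.005 0.005 0 0 0 0.5;-0.025 0.0085 0 0 0 0 0.5;-0.03 0.0102 0 0 0 0 0.5;-0.03 0.0102 0 0 0 0 0.5;-0.03 0.0102 0 0 0 0 0.5;-0.025 0.0085 0 0 0 0 0.5;-0.012 0.004 0 0 0 0 0.5;0 0 0 0 0 0 0.5;0 0 0 0 0 0 0.5")

```text
time: 4.3
tool_pos: [0.4771, 0.2718, 0.1042]
tool_rot: [0.0, 0.382, 0.924, 0.0]
contact_force: [1.3, -0.8, -1.2]
gripper_width: 0.0581
grasp_force: 15.0
```

Emit:
move_arm(moves="0 0 -0.015 0 0 0 0.5;0 0 -0.025 0 0 0 0.5;0 0 -0.02 0 0 0 0.5;0 0 -0.009 0 0 0 0.5;0 0 -0.004 0 0 0 0.5;0 0 0 0 0 0 0.5;0 0 -0.0015 0 0 0 0.5;0 0 0 0 0 0 0.5")

```text
time: 5.1
tool_pos: [0.4766, 0.2719, 0.03]
tool_rot: [0.0, 0.382, 0.924, 0.0]
contact_force: [0.4, -0.1, -0.9]
gripper_width: 0.0585
grasp_force: 15.0
```

Emit:
move_arm(moves="0 0 -0.001 0 0 0 0.5;0 0 -0.001 0 0 0 0.5;0 0 0 0 0 0 0.5")

```text
time: 5.4
tool_pos: [0.4762, 0.2717, 0.028]
tool_rot: [0.0, 0.382, 0.924, 0.0]
contact_force: [-3.2, -1.5, 8.4]
gripper_width: 0.0578
grasp_force: 15.0
```

Emit:
move_arm(moves="0 0 0.0005 0 0 0 0.4;0 0 0 0 0 0 0.3;0 0 0 0 0 0 0.2;0 0 0 0 0 0 0;0 0 0 0 0 0 0;0 0 0 0 0 0 0;0 0 0.02 0 0 0 0;0 0 0.04 0 0 0 0;0 0 0.04 0 0 0 0;0 -0.02 0.01 0 0 0 0;-0.005 -0.04 0 0 0 0 0;-0.005 -0.04 0 0 0 0 0;-0.005 -0.04 0 0 0 0 0;-0.01 -0.04 0 0 0 0 0;-0.005 -0.02 0 0 0 0 0;0 0 0 0 0 0 0")

```text
time: 7.0
tool_pos: [0.4454, 0.0696, 0.138]
tool_rot: [-0.0, 0.383, 0.924, -0.0]
contact_force: [0.6, 0.4, -0.8]
gripper_width: 0.0912
grasp_force: 0.0
```

```bash
python3 - <<'E'
from h import *
C=both("1")
for n in C:
    P=C[n][1].reshape(-1,3)
    for k,c,lo,hi in(("esp",(.476,.272),.052,.07),("sug",(.4468,.0725),.045,.06)):
        Q=P[(np.hypot(P[:,0]-c[0],P[:,1]-c[1])<.034)&(P[:,2]>lo)&(P[:,2]<hi)]
        print(n,k,len(Q),np.round(circ(Q),4) if len(Q)>8 else "", np.round(np.percentile(Q[:,2],95),4) if len(Q) else "")
E
```

```text
top esp 89 [0.4759 0.2695 0.0279] 0.0632
top sug 0  
scene esp 252 [0.4766 0.2723 0.0279] 0.0619
scene sug 199 [0.4461 0.0731 0.0296] 0.0596
```

The espresso cup stands at its target, with its rim 4 mm higher than before, as it should be on the tray. Next is the sugar pot.

Emit:
move_arm(moves="0.0014 0.003 -0.03 0 0 0 0;0 0 -0.035 0 0 0 0;0 0 -0.03 0 0 0 0;0 0 -0.015 0 0 0 0;0 0 -0.009 0 0 0 0;0 0 0 0 0 0 0;0 0 0 0 0 0 0.5;0 0 0 0 0 0 0.5;0 0 0 0 0 0 0.5;0 0 0 0 0 0 0.5;0 0 0 0 0 0 0.5;0 0 0 0 0 0 0.5;0 0 0 0 0 0 0.5;0 0 0 0 0 0 0.5", grip_force=20)

```text
time: 8.5
tool_pos: [0.4477, 0.0747, 0.0194]
tool_rot: [0.0, 0.382, 0.924, 0.0]
contact_force: [-1.6, 0.3, 9.9]
gripper_width: 0.0641
grasp_force: 20.0
```

Emit:
move_arm(moves="0 0 0.01 0 0 0 0.5;0 0 0.03 0 0 0 0.5;0 0 0.03 0 0 0 0.5;-0.002 0.015 0.02 0 0 0 0.5;-0.003 0.028 0.005 0 0 0 0.5;-0.005 0.035 0 0 0 0 0.5;-0.005 0.035 0 0 0 0 0.5;-0.005 0.035 0 0 0 0 0.5;-0.005 0.035 0 0 0 0 0.5;-0.005 0.035 0 0 0 0 0.5;-0.003 0.028 0 0 0 0 0.5;-0.002 0.015 0 0 0 0 0.5;0 0 0 0 0 0 0.5;0 0 0 0 0 0 0.5")

```text
time: 9.9
tool_pos: [0.4124, 0.335, 0.114]
tool_rot: [-0.0, 0.382, 0.924, -0.0]
contact_force: [0.4, -0.6, -3.4]
gripper_width: 0.0639
grasp_force: 20.0
```

Down to about z = 0.024 (0.0194 plus the 4 mm floor).

Emit:
move_arm(moves="0 0 -0.02 0 0 0 0.5;0 0 -0.03 0 0 0 0.5;0 0 -0.023 0 0 0 0.5;0 0 -0.01 0 0 0 0.5;0 0 -0.005 0 0 0 0.5;0 0 -0.001 0 0 0 0.5;0 0 -0.001 0 0 0 0.5;0 0 0 0 0 0 0.5")

```text
time: 10.7
tool_pos: [0.413, 0.3359, 0.0246]
tool_rot: [0.0, 0.382, 0.924, 0.001]
contact_force: [0.2, -0.0, -2.4]
gripper_width: 0.064
grasp_force: 20.0
```

Emit:
move_arm(moves="0 0 -0.001 0 0 0 0.5;0 0 -0.0005 0 0 0 0.5;0 0 0 0 0 0 0.5")

```text
time: 11.0
tool_pos: [0.4129, 0.336, 0.0234]
tool_rot: [0.0, 0.382, 0.924, 0.001]
contact_force: [-2.4, -2.4, 14.9]
gripper_width: 0.0642
grasp_force: 20.0
```

Emit:
move_arm(moves="0 0 0.0008 0 0 0 0.4;0 0 0 0 0 0 0.3;0 0 0 0 0 0 0.2;0 0 0 0 0 0 0;0 0 0 0 0 0 0;0 0 0 0 0 0 0;0 0 0.02 0 0 0 0;0 0 0.04 0 0 0 0;0 0 0.04 0 0 0 0;0.009 -0.02 0.02 0 0 -3 0;0.0174 -0.0395 0 0 0 -6 0;0.0174 -0.0395 0 0 0 -6 0;0.0174 -0.0395 0 0 0 -6 0;0.0174 -0.0395 0 0 0 -6 0;0.0174 -0.0395 0 0 0 -6 0;0.0174 -0.0395 0 0 0 -6 0;0.0174 -0.0395 0 0 0 -6 0;0.0174 -0.0395 0 0 0 -6 0")

```text
time: 12.8
tool_pos: [0.5612, -0.0021, 0.1432]
tool_rot: [-0.0, 0.744, 0.668, 0.0]
contact_force: [0.4, 0.5, 0.6]
gripper_width: 0.0912
grasp_force: 0.0
```

Emit:
move_arm(moves="0.016 -0.0357 0 0 0 -4 0;0.016 -0.0357 0 0 0 -4 0;0.016 -0.0357 0 0 0 -4 0;0.016 -0.0357 0 0 0 -4 0;0.016 -0.0357 0 0 0 -4 0;0.011 -0.025 0 0 0 -4 0;0.005 -0.0107 0 0 0 0 0;0 0 0 0 0 0 0")

```text
time: 13.6
tool_pos: [0.6569, -0.2155, 0.1428]
tool_rot: [-0.0, 0.866, 0.501, -0.0]
contact_force: [0.7, 0.7, 0.2]
gripper_width: 0.091
grasp_force: 0.0
```

```bash
python3 - <<'E'
from h import *
C=both("2")
for n in C:
    P=C[n][1].reshape(-1,3)
    for k,c,lo,hi in(("esp",(.476,.272),.054,.07),("sug",(.413,.336),.049,.063)):
        Q=P[(np.hypot(P[:,0]-c[0],P[:,1]-c[1])<.034)&(P[:,2]>lo)&(P[:,2]<hi)]
        print(n,k,len(Q),np.round(circ(Q),4) if len(Q)>8 else "", np.round(np.percentile(Q[:,2],95),4) if len(Q) else "")
E
```

```text
top esp 0  
top sug 0  
scene esp 214 [0.4765 0.2723 0.0279] 0.0623
scene sug 220 [0.4126 0.336  0.0298] 0.0624
```

Both coffee pieces stand in place. Next I take the egg cup by its bowl.

Emit:
move_arm(moves="0 -0.001 -0.03 0 0 0 0;0 0 -0.035 0 0 0 0;0 0 -0.025 0 0 0 0;0 0 -0.012 0 0 0 0;0 0 -0.005 0 0 0 0;0 0 0 0 0 0 0;0 0 0 0 0 0 0.5;0 0 0 0 0 0 0.5;0 0 0 0 0 0 0.5;0 0 0 0 0 0 0.5;0 0 0 0 0 0 0.5;0 0 0 0 0 0 0.5;0 0 0 0 0 0 0.5;0 0 0 0 0 0 0.5;0 0 0 0 0 0 0.5", grip_force=12)

```text
time: 15.2
tool_pos: [0.6569, -0.2156, 0.0363]
tool_rot: [0.0, 0.866, 0.501, 0.0]
contact_force: [1.9, -1.1, 2.0]
gripper_width: 0.0471
grasp_force: 12.0
```

Emit:
move_arm(moves="0 0 0 0 0 0 0.7;0 0 0.01 0 0 0 0.7;0 0 0.025 0 0 0 0.7;0 0 0.025 0 0 0 0.7;-0.01 -0.004 0.01 0 0 0 0.7;-0.022 -0.009 0 0 0 0 0.7;-0.03 -0.012 0 0 0 0 0.7;-0.03 -0.012 0 0 0 0 0.7;-0.03 -0.012 0 0 0 0 0.7;-0.025 -0.0095 0 0 0 0 0.7;-0.0146 -0.0055 0 0 0 0 0.7;0 0 0 0 0 0 0.7;0 0 0 0 0 0 0.7")

```text
time: 16.5
tool_pos: [0.4955, -0.2796, 0.1063]
tool_rot: [0.0, 0.866, 0.5, 0.0]
contact_force: [0.5, 0.8, -1.9]
gripper_width: 0.0469
grasp_force: 12.0
```

```bash
python3 - <<'E'
from h import *
p,d=grab_frame("scene"); u,v=pix("scene",np.array([.4955,-.28,.1])); u,v=int(u),int(v)
c=p[max(0,v-80):v+80,max(0,u-100):u+100]; cv2.imwrite("pics/ec.png",cv2.resize(c,None,fx=3.5,fy=3.5,interpolation=cv2.INTER_CUBIC)); print(u,v)
E
```

```text
198 117
```

View pics/ec.png

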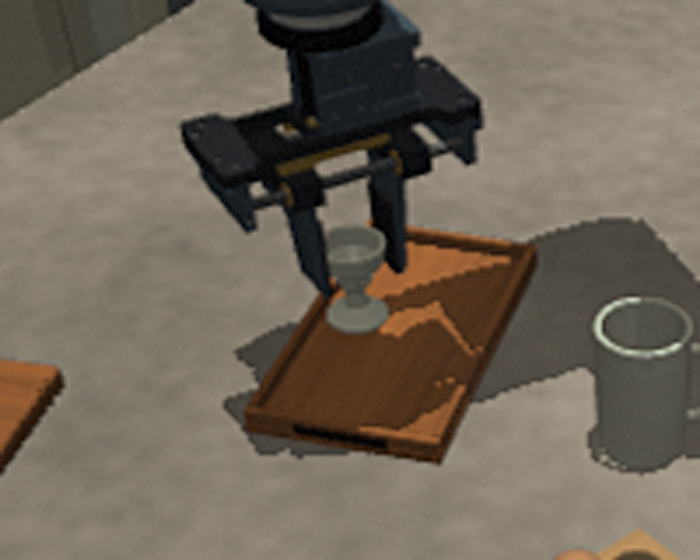

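The egg cup hangs upright between the fingers (crop pixel (357,280)) above the tray. I lower it.

Emit:
move_arm(moves="0 0 -0.015 0 0 0 0.7;0 0 -0.022 0 0 0 0.7;0 0 -0.015 0 0 0 0.7;0 0 -0.006 0 0 0 0.7;0 0 -0.003 0 0 0 0.7;0 0 0 0 0 0 0.7;0 0 -0.001 0 0 0 0.7;0 0 0 0 0 0 0.7")

```text
time: 17.35
tool_pos: [0.4955, -0.2797, 0.0447]
tool_rot: [0.0, 0.866, 0.501, 0.0]
contact_force: [-0.2, 0.2, -1.1]
gripper_width: 0.0473
grasp_force: 12.0
```

Emit:
move_arm(moves="0 0 -0.001 0 0 0 0.7;0 0 -0.001 0 0 0 0.7;0 0 0 0 0 0 0.7")

```text
time: 17.65
tool_pos: [0.4958, -0.28, 0.0429]
tool_rot: [0.001, 0.866, 0.501, 0.0]
contact_force: [-0.1, -0.2, 8.2]
gripper_width: 0.0471
grasp_force: 12.0
```

Emit:
move_arm(moves="0 0 0.0008 0 0 0 0.45;0 0 0 0 0 0 0.4;0 0 0 0 0 0 0.3;0 0 0 0 0 0 0.1;0 0 0 0 0 0 0;0 0 0 0 0 0 0;0 0 0 0 0 0 0;0 0 0.02 0 0 0 0;0 0 0.04 0 0 0 0;0 0 0.04 0 0 0 0;0.01 0.018 0.01 0 0 0 0;0.02 0.0355 0 0 0 0 0;0.02 0.0355 0 0 0 0 0;0.02 0.0355 0 0 0 0 0;0.02 0.0355 0 0 0 0 0;0.02 0.0355 0 0 0 0 0;0.02 0.0355 0 0 0 0 0;0.01 0.018 0 0 0 0 0;0.0027 0.005 0 0 0 0 0;0 0 0 0 0 0 0")

```text
time: 19.65
tool_pos: [0.6378, -0.0251, 0.1528]
tool_rot: [-0.0, 0.865, 0.501, -0.0]
contact_force: [0.4, -0.0, -0.9]
gripper_width: 0.0912
grasp_force: 0.0
```

```bash
python3 - <<'E'
from h import *
C=both("3")
for n in C:
    P=C[n][1].reshape(-1,3)
    Q=P[(np.hypot(P[:,0]-.4955,P[:,1]+.28)<.04)&(P[:,2]>.059)&(P[:,2]<.09)]
    if len(Q)>8: print(n,len(Q),np.round(circ(Q),4),cv2.minEnclosingCircle(Q[:,:2].astype(np.float32)),np.percentile(Q[:,2],[5,95]))
    Q=P[(np.hypot(P[:,0]-.6385,P[:,1]+.026)<.03)&(P[:,2]>.038)&(P[:,2]<.08)]
    if len(Q)>50:
        f=lambda p:(np.sqrt(((Q[:,0]-p[0])**2+(Q[:,1]-p[1])**2)/.0215**2+((Q[:,2]-p[2])/.025)**2)-1)*.0215
        print("egg",len(Q),least_squares(f,[.64,-.0245,.049],loss='soft_l1',f_scale=.001).x)
E
```

```text
top 157 [ 0.4961 -0.2813  0.0218] ((0.49698856472969055, -0.28165680170059204), 0.024778267368674278) [0.06107718 0.06970886]
scene 148 [ 0.4962 -0.2794  0.0217] ((0.49427029490470886, -0.2798548638820648), 0.026231780648231506) [0.05979332 0.06986979]
egg 340 [ 0.63732231 -0.02494175  0.04919373]
```

The egg cup stands upright at (0.496, -0.280), with its rim 7 mm higher than before. Next is the egg, gripped at z = 0.043 so that the fingertips stay above the cup's rim when it is seated.

Emit:
move_arm(moves="0.0002 -0.0004 -0.03 0 0 0 0;0 0 -0.035 0 0 0 0;0 0 -0.025 0 0 0 0;0 0 -0.014 0 0 0 0;0 0 -0.0056 0 0 0 0;0 0 0 0 0 0 0;0 0 0 0 0 0 0.7;0 0 0 0 0 0 0.7;0 0 0 0 0 0 0.7;0 0 0 0 0 0 0.7;0 0 0 0 0 0 0.7;0 0 0 0 0 0 0.7;0 0 0 0 0 0 0.7;0 0 0 0 0 0 0.7;0 0 0 0 0 0 0.7", grip_force=8)

```text
time: 21.25
tool_pos: [0.6383, -0.0259, 0.0435]
tool_rot: [0.0, 0.866, 0.501, 0.0]
contact_force: [0.9, -0.7, -0.0]
gripper_width: 0.042
grasp_force: 8.0
```

Emit:
move_arm(moves="0 0 0.008 0 0 0 0.7;0 0 0.02 0 0 0 0.7;0 0 0.03 0 0 0 0.7;0 0 0.03 0 0 0 0.7;-0.008 -0.0143 0.02 0 0 0 0.7;-0.014 -0.025 0 0 0 0 0.7;-0.02 -0.0357 0 0 0 0 0.7;-0.02 -0.0357 0 0 0 0 0.7;-0.02 -0.0357 0 0 0 0 0.7;-0.02 -0.0357 0 0 0 0 0.7;-0.018 -0.0322 0 0 0 0 0.7;-0.014 -0.025 0 0 0 0 0.7;-0.0083 -0.015 0 0 0 0 0.7;0 0 0 0 0 0 0.7;0 0 0 0 0 0 0.7")

```text
time: 22.75
tool_pos: [0.4957, -0.2801, 0.1517]
tool_rot: [-0.0, 0.866, 0.5, 0.0]
contact_force: [0.6, -0.2, -0.5]
gripper_width: 0.0421
grasp_force: 8.0
```

```bash
python3 - <<'E'
from h import *
print(get_obs()["tool_pos"])
p,d=grab_frame("scene");P=cloud("scene",d); u,v=pix("scene",np.array([.4955,-.28,.12])); u,v=int(u),int(v)
c=p[max(0,v-70):v+70,max(0,u-90):u+90]; cv2.imwrite("pics/eg.png",cv2.resize(c,None,fx=4,fy=4,interpolation=cv2.INTER_CUBIC))
# egg by colour
h=cv2.cvtColor(p,cv2.COLOR_BGR2HSV);m=(h[...,1]>70)&(h[...,0]<25)
Q=P[m&(np.hypot(P[...,0]-.496,P[...,1]+.28)<.04)&(P[...,2]>.11)]
print(len(Q),np.round(Q.min(0),4),np.round(Q.max(0),4),np.round(Q.mean(0),4))
E
```

```text
[ 0.49572768 -0.28007969  0.15173161]
467 [ 0.4701 -0.3194  0.1303] [ 0.5349 -0.2412  0.3428] [ 0.5057 -0.2685  0.1969]
```

View pics/eg.png

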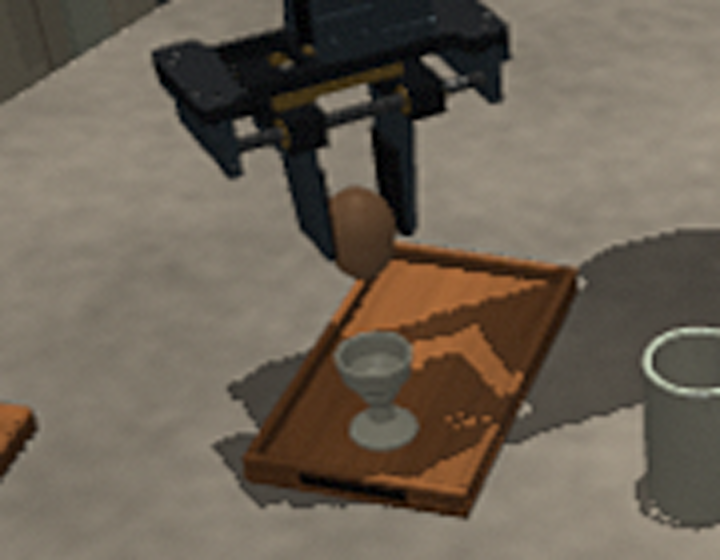

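The egg is held upright (crop pixel (362,232)) over the cup (375,390). I lower it to the seated TCP height of about 0.0725.

Emit:
move_arm(moves="0.0003 -0.0002 -0.015 0 0 0 0.7;0 0 -0.02 0 0 0 0.7;0 0 -0.015 0 0 0 0.7;0 0 -0.01 0 0 0 0.7;0 0 -0.008 0 0 0 0.7;0 0 -0.005 0 0 0 0.7;0 0 -0.003 0 0 0 0.7;0 0 0 0 0 0 0.7;0 0 0 0 0 0 0.7")

```text
time: 23.7
tool_pos: [0.4963, -0.2805, 0.0758]
tool_rot: [0.0, 0.866, 0.501, 0.0]
contact_force: [-0.3, -0.8, -0.9]
gripper_width: 0.0419
grasp_force: 8.0
```

Emit:
move_arm(moves="0 0 -0.001 0 0 0 0.7;0 0 -0.001 0 0 0 0.7;0 0 -0.0005 0 0 0 0.7;0 0 0 0 0 0 0.7")

```text
time: 24.1
tool_pos: [0.4963, -0.2808, 0.0733]
tool_rot: [0.0, 0.866, 0.501, 0.0]
contact_force: [-1.2, -1.0, 6.1]
gripper_width: 0.0417
grasp_force: 8.0
```

Emit:
move_arm(moves="0 0 0.0003 0 0 0 0.52;0 0 0 0 0 0 0.48;0 0 0 0 0 0 0.4;0 0 0 0 0 0 0.2;0 0 0 0 0 0 0;0 0 0 0 0 0 0;0 0 0 0 0 0 0;0 0 0.015 0 0 0 0;0 0 0.03 0 0 0 0;0 0 0.03 0 0 0 0;0 0 0.02 0 0 0 0;0 0.03 0 0 0 5 0;-0.005 0.04 0 0 0 8 0;-0.01 0.04 0 0 0 8 0;-0.01 0.04 0 0 0 8 0;-0.01 0.03 0 0 0 8 0;-0.009 0.02 0 0 0 8 0;0 0.003 0 0 0 8 0;0 0 0 0 0 6 0;0 0 0 0 0 0 0")

```text
time: 26.1
tool_pos: [0.452, -0.0772, 0.1683]
tool_rot: [0.0, 0.506, 0.863, 0.0]
contact_force: [0.9, -0.6, 0.5]
gripper_width: 0.0906
grasp_force: 0.0
```

```bash
python3 - <<'E'
from h import *
C=both("4")
for n in C:
    p,P=C[n]
    Q=P[(np.hypot(P[...,0]-.496,P[...,1]+.28)<.035)&(P[...,2]>.07)&(P[...,2]<.125)]
    if len(Q)>50:
        f=lambda p:(np.sqrt(((Q[:,0]-p[0])**2+(Q[:,1]-p[1])**2)/.0215**2+((Q[:,2]-p[2])/.025)**2)-1)*.0215
        print(n,"egg",len(Q),least_squares(f,[.496,-.28,.078],loss='soft_l1',f_scale=.001).x,Q[:,2].max())
    Q=P[(np.hypot(P[...,0]-.4518,P[...,1]+.077)<.036)&(P[...,2]>.097)&(P[...,2]<.112)]
    if len(Q)>20: print(n,"mug",len(Q),circ(Q))
p=C["scene"][0]; u,v=[int(x) for x in pix("scene",np.array([.47,-.2,.06]))]
cv2.imwrite("pics/s4.png",cv2.resize(p[max(0,v-75):v+75,max(0,u-100):u+100],None,fx=3.5,fy=3.5))
E
```

```text
top egg 154 [ 0.49600677 -0.28250613  0.07790572] 0.10615094755369936
scene egg 265 [ 0.49495075 -0.28075128  0.07922027] 0.10781557018479082
scene mug 251 [ 0.45251324 -0.07596816  0.03081392]
```

View pics/s4.png

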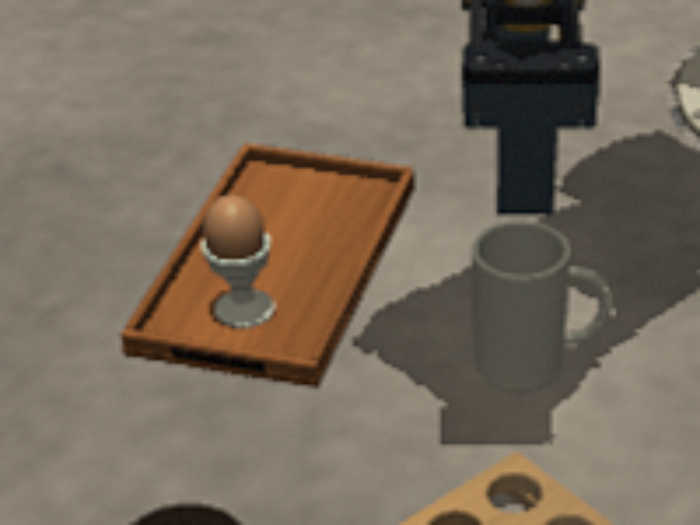

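The egg sits upright in its cup (crop pixel (235,228)), with its equator at 0.078 as predicted. Next is the mug, closing along 29°, across its handle.

Emit:
move_arm(moves="0 0.0005 -0.03 0 0 0 0;0 0 -0.035 0 0 0 0;0 0 -0.035 0 0 0 0;0 0 -0.015 0 0 0 0;0 0 -0.008 0 0 0 0;0 0 0 0 0 0 0;0 0 0 0 0 0 0.5;0 0 0 0 0 0 0.5;0 0 0 0 0 0 0.5;0 0 0 0 0 0 0.5;0 0 0 0 0 0 0.5;0 0 0 0 0 0 0.5;0 0 0 0 0 0 0.5", grip_force=25)

```text
time: 27.5
tool_pos: [0.4524, -0.077, 0.0458]
tool_rot: [0.001, 0.507, 0.862, 0.0]
contact_force: [-1.4, -0.6, 9.2]
gripper_width: 0.0641
grasp_force: 25.0
```

Emit:
move_arm(moves="0 0 0.01 0 0 0 0.5;0 0 0.025 0 0 0 0.5;0 0 0.025 0 0 0 0.5;-0.004 -0.012 0.01 0 0 0 0.5;-0.008 -0.024 0 0 0 0 0.5;-0.012 -0.0357 0 0 0 0 0.5;-0.012 -0.0357 0 0 0 0 0.5;-0.012 -0.0357 0 0 0 0 0.5;-0.012 -0.0357 0 0 0 0 0.5;-0.01 -0.03 0 0 0 0 0.5;-0.0055 -0.0165 0 0 0 0 0.5;-0.0027 -0.0082 0 0 0 0 0.5;0 0 0 0 0 0 0.5;0 0 0 0 0 0 0.5")

```text
time: 28.9
tool_pos: [0.3737, -0.3097, 0.1151]
tool_rot: [-0.0, 0.507, 0.862, 0.0]
contact_force: [0.2, 0.3, -2.8]
gripper_width: 0.0647
grasp_force: 25.0
```

Down to about 0.054 (0.0458 plus 0.007, plus a 1 mm margin).

Emit:
move_arm(moves="0 0 -0.015 0 0 0 0.5;0 0 -0.022 0 0 0 0.5;0 0 -0.014 0 0 0 0.5;0 0 -0.006 0 0 0 0.5;0 0 -0.003 0 0 0 0.5;0 0 0 0 0 0 0.5;0 0 -0.001 0 0 0 0.5;0 0 0 0 0 0 0.5")

```text
time: 29.7
tool_pos: [0.3741, -0.3105, 0.0547]
tool_rot: [0.0, 0.507, 0.862, -0.0]
contact_force: [-0.1, -0.1, -3.1]
gripper_width: 0.0639
grasp_force: 25.0
```

Emit:
move_arm(moves="0 0 -0.001 0 0 0 0.5;0 0 -0.001 0 0 0 0.5;0 0 0 0 0 0 0.5")

```text
time: 30.0
tool_pos: [0.3739, -0.3106, 0.0527]
tool_rot: [0.0, 0.507, 0.862, -0.0]
contact_force: [-3.5, 0.2, 7.9]
gripper_width: 0.0645
grasp_force: 25.0
```

Emit:
move_arm(moves="0 0 0.0006 0 0 0 0.25;0 0 0 0 0 0 0.2;0 0 0 0 0 0 0.1;0 0 0 0 0 0 0;0 0 0 0 0 0 0;0 0 0 0 0 0 0;0 0 0.02 0 0 0 0;0 0 0.04 0 0 0 0;0 0 0.04 0 0 0 0;0 0 0.04 0 0 0 0;0 0.02 0.02 0 0 0 0;0 0.04 0 0 0 0 0;0 0.04 0 0 0 0 0;0 0.04 0 0 0 0 0;0 0.04 0 0 0 0 0;0 0.04 0 0 0 0 0;0 0.04 0 0 0 0 0;0 0.04 0 0 0 0 0;0 0 0 0 0 0 0;0 0 0 0 0 0 0")

```text
time: 32.0
tool_pos: [0.3738, -0.0098, 0.2129]
tool_rot: [0.0, 0.506, 0.863, -0.0]
contact_force: [-0.4, -0.1, 0.3]
gripper_width: 0.091
grasp_force: 0.0
```

```bash
python3 - <<'E'
from h import *
C=both("5")
for n in C:
    P=C[n][1].reshape(-1,3)
    for k,c,lo,hi,r in(("esp",(.476,.272),.054,.07,.034),("sug",(.413,.336),.049,.063,.034),("mug",(.374,-.3105),.104,.12,.037),("mill",(.775,.15),.16,.19,.03),("jar",(.769,-.128),.09,.11,.05)):
        Q=P[(np.hypot(P[:,0]-c[0],P[:,1]-c[1])<r)&(P[:,2]>lo)&(P[:,2]<hi)]
        print(n,k,len(Q),np.round(circ(Q),4) if len(Q)>8 else "", np.round(np.percentile(Q[:,2],[10,95]),4) if len(Q) else "")
E
```

```text
top esp 169 [0.4761 0.2699 0.0279] [0.0562 0.0629]
top sug 230 [0.4136 0.3341 0.0293] [0.0516 0.0628]
top mug 265 [ 0.3743 -0.3105  0.0307] [0.1071 0.1144]
top mill 123 [0.7758 0.1507 0.0098] [0.1603 0.1761]
top jar 121 [ 0.7669 -0.1213  0.0136] [0.0903 0.1037]
scene esp 216 [0.4765 0.2723 0.028 ] [0.0553 0.0623]
scene sug 219 [0.413  0.3364 0.0297] [0.0505 0.0626]
scene mug 212 [ 0.3742 -0.3085  0.031 ] [0.1055 0.1149]
scene mill 187 [0.7702 0.1508 0.0101] [0.1604 0.1769]
scene jar 167 [ 0.7631 -0.1316  0.0148] [0.0903 0.1051]
```

View pics/scene5.png

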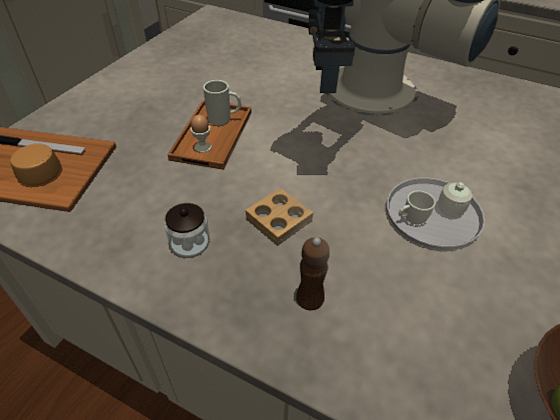

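View pics/top5.png

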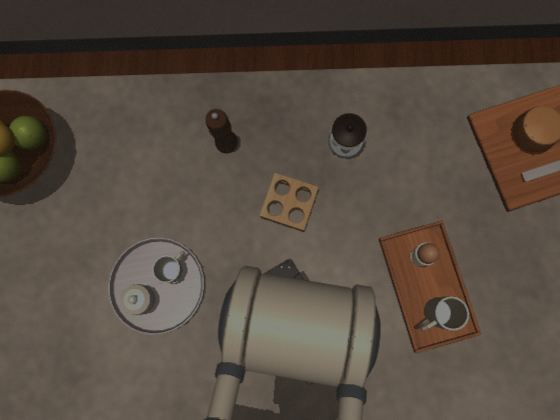

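Both pictures show the mug (217,102) and the egg cup with its egg (201,132) on the wooden tray. The espresso cup (419,207) and sugar pot (455,200) are on the round tray, and the mill and jar have not moved. I hand the job in.

```bash
python3 -c "
from workcell import *
print(job_done())"
```

```text
the job is handed in; nothing more can be done
None
```

I laid both trays and handed the job in after about 32 s of robot time: mug and egg cup with its egg on the wooden tray, espresso cup and sugar pot on the round tray, mill and jar untouched; the hand-in gave no verdict, but the last two camera views show every piece upright in its place.

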